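Open the battery test cradle

TASK

With the fingertips, press down the blue release tab so that the lid of that battery test cradle springs up, then push the lid all the way back until it rests fully open by itself, and move clear. This is all done by touch, with nothing grasped: do not lift or carry anything, leave the battery lying in the cradle, keep the orange-tabbed cradle shut, and leave everything else on the bench where it is.

Things in the scene. Friction and masses are not known exactly. Their poses are not given: they have to be found in the camera images.
- blue_cradle: the blue-tabbed test cradle, bolted down: a grey box 110 (x) x 100 (y) x 47 mm high on a black foot plate that runs on to 107 mm in front of the origin; origin: centre of the box's underside, on the table; its x axis points from the tab (front) to the hinge (back), y along the hinge, z up; the one to open
- blue_pad (a point): centre of the top of the blue release tab's pad, 36 x 36 mm, 36.5 mm above the table and 91 mm in front of the cradle's origin; nothing else lies over it. It moves with the tab
- blue_tab (a joint): rocker angle of that release tab, rad: 0 at rest, 0.25 fully pressed (pad centre goes down about 9 mm; some 1 to 3 N, sprung back up); the lid is let go at about 0.15 (pad centre some 5 mm down). The hook beside the pad stands up to 57 mm above the table
- blue_edge (a point): middle of the free front edge of that cradle's white lid (lid 104 mm from hinge to edge, 100 mm wide, 6 mm thick, a 20 mm wide tongue in the tab's colour runs 6 mm further out). It moves with the lid
- blue_hinge (a point): middle of that lid's hinge line, 50 mm behind the cradle's origin, 47 mm above the table; its axes are those of the cradle
- blue_lid (a joint): that lid's opening angle, rad: 0 shut and latched, about 1.1 where the spring pin leaves it after release (free edge then about 140 mm above the table, 46 mm in front of the hinge), 1.92 the fully open stop. A light push (under 1 N) towards the hinge side, near the free edge on the inside, turns it on; left short of upright (1.57) it sinks back to about 1.1, past upright it falls open by itself and stays at the stop, leaning back. Upright, its edge is 151 mm above the table
- blue_battery: black phone battery 60 x 50 x 6 mm with a yellow stripe, lying loose in the blue cradle under the lid, its underside 35 mm above the table; origin: centre of its underside
- orange_cradle: the orange-tabbed test cradle, bolted down: a grey box 110 (x) x 100 (y) x 47 mm high on a black foot plate that runs on to 107 mm in front of the origin; origin: centre of the box's underside, on the table; its x axis points from the tab (front) to the hinge (back), y along the hinge, z up; not to be opened
- orange_pad (a point): centre of the top of the orange release tab's pad, 36 x 36 mm, 36.5 mm above the table and 91 mm in front of the cradle's origin; nothing else lies over it. It moves with the tab
- orange_tab (a joint): rocker angle of that release tab, rad: 0 at rest, 0.25 fully pressed (pad centre goes down about 9 mm; some 1 to 3 N, sprung back up); the lid is let go at about 0.15 (pad centre some 5 mm down). The hook beside the pad stands up to 57 mm above the table
- orange_edge (a point): middle of the free front edge of that cradle's white lid (lid 104 mm from hinge to edge, 100 mm wide, 6 mm thick, a 20 mm wide tongue in the tab's colour runs 6 mm further out). It moves with the lid
- orange_hinge (a point): middle of that lid's hinge line, 50 mm behind the cradle's origin, 47 mm above the table; its axes are those of the cradle
- orange_lid (a joint): that lid's opening angle, rad: 0 shut and latched, about 1.1 where the spring pin leaves it after release (free edge then about 140 mm above the table, 46 mm in front of the hinge), 1.92 the fully open stop. A light push (under 1 N) towards the hinge side, near the free edge on the inside, turns it on; left short of upright (1.57) it sinks back to about 1.1, past upright it falls open by itself and stays at the stop, leaning back. Upright, its edge is 151 mm above the table
- orange_battery: black phone battery 60 x 50 x 6 mm with a yellow stripe, lying loose in the orange cradle under the lid, its underside 35 mm above the table; origin: centre of its underside
- phone: black phone, 142 (x) x 70 (y) x 8 mm, loose; origin: centre of its underside
- driver: yellow screwdriver 150 mm long lying along its x axis, loose
- spudger: flat blue plastic opening tool, 14 (x) x 135 (y) x 5 mm, loose; origin: under its middle
- tape: roll of tape lying flat, 84 mm across, 24 mm high, loose; origin: centre of its underside
- parts_box: flat white carton, 70 (x) x 130 (y) x 22 mm, loose; origin: centre of its underside
- mug: white mug, 80 mm across, 95 mm high, handle at its +y, loose; origin: centre of its underside
- tray: low black tray with a white inlay, 220 (x) x 170 (y) x 14 mm, fixed; origin: centre of its underside
- tool_case: dark tool case, 240 (x) x 150 (y) x 45 mm plus tools lying on it to 57 mm, fixed; origin: centre of its underside

How it is judged:
By the outcome, as a careful person would: the job done as asked, in the order asked, and still so for the second after the job is handed in, with the robot touching nothing.
It also fails if it takes over 42 s, if anything falls off the work surface, if the arm or the gripper's body presses on something with over 40 N, if the wrist force passes 120 N, or if a joint passes its speed limit or range.

ROBOT

A 6-joint arm with a two-finger parallel gripper is mounted at the origin on the work surface. World frame = base frame: x ahead of the robot, y to its left, z up, the work surface at z = 0. Lengths are in m, angles in degrees, forces in N, time in s.
With the tool pointing down it reaches from about 0.275 to 0.825 m from the base axis. Payload 5.2 kg.
Tool frame: the origin (TCP) lies at the very end of the fingers, on their centre line; the grasp point (between the pads) lies 19 mm behind it; z points along the fingers, y is the direction in which the jaws open and shut (so a half turn about z gives the same grasp; the last joint's range is limited). The gripper opens to 93 mm and grips with 3 to 60 N. Pads are 15 mm wide; open, the fingers measure 128 mm over their backs; the gripper's body (75 mm by 188 mm) begins 65 mm behind the grasp point.
Start: joints at [-78.942, 14.817, 87.949, -0, 77.235, -11.62], TCP at [0.212, -0.507, 0.219] pointing down, gripper open.
Joint ranges: [-179.93, 179.93], [-52.35, 119.4], [10.71, 147.94], [-69.91, 249.91], [12.55, 155.21], [-178.61, 178.61]. Speed limits (degrees/s): [147.25, 147.25, 180, 180, 180, 180].

INTERFACE

Orientations are given as [roll, pitch, yaw] about the fixed x, y, z axes, in that order (R = Rz(yaw) Ry(pitch) Rx(roll)).
In Python, from bench import manip gives the robot as it stands.
- The arm moves only by the tool send_rows, never from a script. Its arguments are lists of equal length, an entry for each row: "slide": the shift along the tool's x, y, z in mm, a list of three; "twist": the turn, a rotation vector about the tool's x, y, z in rad, a list of three; "jaw": the opening, from -1 (shut) to 1 (fully open). A call has 1 to 8 rows; each row is the pose to reach, as a shift and turn from the pose measured when the call began, along the tool's axes at that moment; what a row does not reach only later rows make up. A row lasts 1/10 s, in which the tool goes at most 50 mm and 8.59 degrees, less where a joint would pass 70% of its speed; a pose out of reach is approached as far as the arm can. A call with a gripper value outside its range is refused whole. The fingers move at their own pace and stop on an object; the grip force is fixed at half the most. Time passes only in rows, so rows that repeat a pose let the fingers close. It gives the time, the measured TCP pose, the force and the opening at its end, in the units of the state.
- manip.get_obs(): the state, without advancing time (a new reading comes with each control period).
- manip.get_image(name): name is "side" or "top"; returns the picture (400x640x3 uint8, red, green, blue); there is no depth.
- manip.camera_params(name): a dict with "fovy" (degrees; the focal length in pixels is half the picture's height over the tangent of half this angle, whatever the lens; pixels are square), "cx", "cy" (the principal point, pixels), "dist_coeffs" ([k1, k2, p1, p2, k3] as OpenCV has them; the pictures are not rectified), "rvec" (rotation vector, rad) and "tvec" (3), from world to camera coordinates, as OpenCV has them. Camera axes: x right, y down, z forward; pixel columns grow to the right and rows downward; lengths in m; the calibration is good to about 2 mm. A picture is of the moment at which its call begins. camera_params takes no time and is no camera call.
- manip.job_done(): hands the job in, once; it reports no verdict.
The state is a dict: "time": time; "q": joint angles; "dq": joint speeds; "joint_efforts": joint torques, N m; "tcp_pos": TCP position; "ee_rot": TCP orientation; "wrist_force": force on the tool from outside, world axes, zero at the start; "torque": the same for the moment, N m; "finger_gap": opening from 0.0 (shut) to 1.0 (fully open).
Only numpy, scipy, OpenCV 4.12 (cv2) and the standard library are available. Lean on these libraries where they do the work, as an engineer would, in place of code of your own. Each camera call takes 0.05 s, during which the arm holds its last target. There are 200 camera calls.

## Working session

There is one attempt and no reset: what is moved stays moved. The work goes in short steps, Python scripts to look and compute and a tool call to move; the robot and the scene stay as the last step left them, time stands still between calls to the robot, and variables do not carry over. Pictures are saved under pics/ and viewed, about 8 in all and at most 12, crops included, and the job is handed in when it is done.

Besides the shell and the picture viewer there is one more tool, called after ">>>" in YAML: its name, and indented under it one key for each argument. send_rows: Moves the arm, as the interface text tells. Its arguments: {"type":"object","properties":{"slide":{"type":"array","items":{"type":"array","items":{"type":"number"}}},"twist":{"type":"array","items":{"type":"array","items":{"type":"number"}}},"jaw":{"type":"array","items":{"type":"number"}}},"required":["slide","twist","jaw"]}

```bash
mkdir -p pics; cat > h.py <<'E'
import numpy as np,cv2
from bench import manip
from scipy.spatial.transform import Rotation as R
def cam(n):
    p=manip.camera_params(n);f=200/np.tan(np.radians(p['fovy'])/2)
    K=np.array([[f,0,p['cx']],[0,f,p['cy']],[0,0,1.]])
    return K,np.array(p['dist_coeffs'],float),np.array(p['rvec'],float),np.array(p['tvec'],float)
def ray(n,uv):
    K,d,r,t=cam(n);u=cv2.undistortPoints(np.array([[uv]],float),K,d)[0,0]
    Rm=cv2.Rodrigues(r)[0];return -Rm.T@t,Rm.T@np.array([u[0],u[1],1])
def onz(n,uv,z):
    c,d=ray(n,uv);return c+d*(z-c[2])/d[2]
def proj(n,P):
    K,d,r,t=cam(n);return cv2.projectPoints(np.array(P,float).reshape(-1,3),r,t,K,d)[0][:,0]
def snap(n,f):
    im=manip.get_image(n);cv2.imwrite('pics/'+f,im[:,:,::-1]);return im
def blobs(im,lo,hi,a=30):
    m=cv2.inRange(cv2.cvtColor(im,cv2.COLOR_RGB2HSV),lo,hi)
    n,l,s,c=cv2.connectedComponentsWithStats(m)
    return [(c[i].round(1).tolist(),s[i].tolist()) for i in range(1,n) if s[i][4]>a]
E
python3 - <<'E'
from h import *
for n in('top','side'):
    im=snap(n,n+'0.png')
    print(n,'blue',blobs(im,(98,110,60),(125,255,255)));print('or',blobs(im,(5,140,100),(18,255,255)))
    print(ray(n,(320,200)))
o=manip.get_obs();print(o)
E
```

```text
top blue [([285.4, 156.3], [266, 154, 38, 6, 130]), ([449.2, 218.3], [439, 216, 21, 5, 79]), ([450.1, 230.1], [440, 228, 21, 5, 77]), ([382.7, 242.6], [377, 235, 12, 16, 177]), ([451.7, 242.0], [441, 240, 22, 5, 82]), ([453.2, 254.1], [443, 252, 22, 5, 81])]
or [([254.3, 245.5], [248, 237, 13, 17, 151])]
(array([0.40375937, 0.01103743, 1.40224861]), array([ 0.15498796, -0.01268283, -0.98792625]))
side blue [([344.1, 145.4], [342, 141, 5, 10, 37]), ([355.9, 145.4], [354, 140, 5, 11, 37]), ([367.5, 145.1], [365, 140, 6, 11, 39]), ([378.9, 144.9], [377, 140, 5, 11, 36]), ([370.5, 178.8], [364, 171, 16, 13, 121]), ([255.3, 249.8], [249, 235, 14, 32, 158])]
or [([100.1, 20.0], [97, 16, 7, 9, 32]), ([539.1, 48.0], [537, 38, 6, 19, 34]), ([634.8, 153.5], [630, 146, 10, 11, 39]), ([196.1, 193.7], [191, 183, 9, 25, 53]), ([180.6, 220.1], [171, 203, 20, 38, 175]), ([320.4, 215.9], [303, 214, 30, 12, 43]), ([154.7, 267.1], [142, 244, 27, 54, 237]), ([386.5, 262.7], [376, 252, 24, 20, 287]), ([266.9, 282.4], [247, 265, 40, 33, 161]), ([267.0, 281.2], [252, 275, 30, 13, 80]), ([123.2, 327.6], [111, 299, 31, 53, 188]), ([93.1, 389.0], [87, 378, 13, 22, 32])]
(array([0.57351497, 1.08524911, 0.68451057]), array([ 0.04015315, -0.87292168, -0.48624313]))
{'time': 0.1, 'q': array([-7.89428028e+01,  1.48555052e+01,  8.80026052e+01, -4.59637147e-04,
        7.72338845e+01, -1.16206947e+01]), 'dq': array([-0.10085273, -0.07778847, -0.13592414,  0.00244305,  0.03388972,
        0.05714036]), 'joint_efforts': array([ 2.71139681e-03, -4.38211477e+01, -2.84640867e+01,  7.20192050e-02,
        3.62015935e-02, -5.01379179e-05]), 'tcp_pos': array([ 0.21196972, -0.50700357,  0.21791229]), 'ee_rot': array([-1.79909801e+02, -1.80917379e-02,  2.26779796e+01]), 'wrist_force': array([-0.83540579,  0.20161555, -0.19225894]), 'torque': array([ 0.04071966,  0.03631634, -0.04299051]), 'finger_gap': 1.0013861560515964}
```

View pics/top0.png

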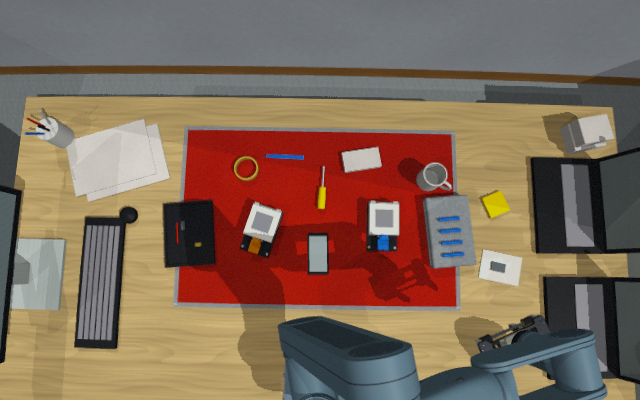

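View pics/side0.png

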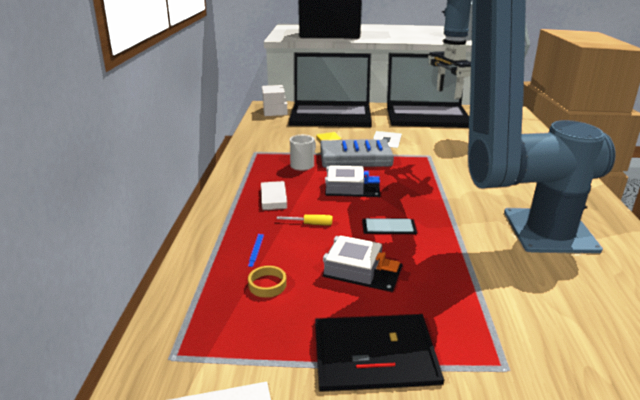

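The blue cradle sits at about (383,225) in the top view, with its tab nearer the robot at (383,243). In the side view its tab is at (370,179). The orange cradle is at (262,228) and the mug and tool case lie to the right, at -y. Next I'll fit the blue cradle's pose.

```bash
python3 - <<'E'
from h import *
im=cv2.imread('pics/top0.png')[:,:,::-1].copy()
c=im[190:265,345:425];cv2.imwrite('pics/c1.png',cv2.resize(c[:,:,::-1],None,fx=7,fy=7,interpolation=cv2.INTER_CUBIC))
hsv=cv2.cvtColor(im,cv2.COLOR_RGB2HSV)
m=cv2.inRange(hsv,(0,0,165),(179,60,255));m2=np.zeros_like(m);m2[190:240,355:410]=m[190:240,355:410]
cs=cv2.findContours(m2,cv2.RETR_EXTERNAL,cv2.CHAIN_APPROX_NONE)[0];k=max(cs,key=cv2.contourArea)
P=np.array([onz('top',p[0],.052)[:2] for p in k]);r=cv2.minAreaRect((P*1000).astype(np.float32));print('lid',r,cv2.boundingRect(k));print(cv2.boxPoints(r))
print('tab top',onz('top',(382.7,242.6),.0365))
# two-view tab
a,b=ray('top',(382.7,242.6));c,d=ray('side',(370.5,178.8))
s=np.linalg.lstsq(np.c_[b,-d],c-a,rcond=None)[0];print(a+b*s[0],c+d*s[1])
b=np.argwhere(cv2.inRange(hsv,(98,110,60),(125,255,255))[225:260,360:400]>0)+[225,360]
T=np.array([onz('top',p[::-1].astype(float),.0365)[:2]*1000 for p in b]);print('tabrect',cv2.minAreaRect(T.astype(np.float32)))
for nm,uv,z in(('mug',(432,178),.09),('case',(450,230),.05)):print(nm,onz('top',uv,z))
E
```

```text
lid ((559.4046630859375, -221.04876708984375), (94.48104858398438, 110.50093841552734), 89.3159408569336) (370, 201, 29, 34)
[[ 503.59415 -267.6263 ]
 [ 614.0872  -268.94556]
 [ 615.2152  -174.47122]
 [ 504.7221  -173.15198]]
tab top [ 0.47711357 -0.21895438  0.0365    ]
[ 0.47717039 -0.21913253  0.03544212] [ 0.47974651 -0.21940971  0.03562716]
tabrect ((477.6276550292969, -218.32598876953125), (37.10081481933594, 50.53313064575195), 89.78472137451172)
mug [ 0.68982102 -0.37544362  0.09      ]
case [ 0.52174258 -0.44384526  0.05      ]
```

View pics/c1.png

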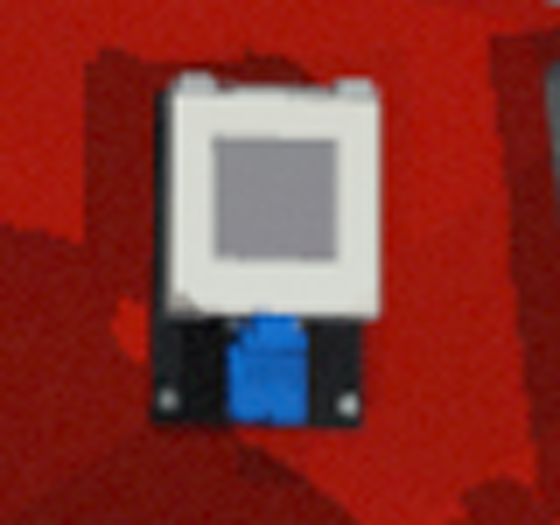

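>>> send_rows:
  slide:
    - [342,-169,40]
    - [342,-169,40]
    - [342,-169,40]
    - [342,-169,40]
    - [342,-169,40]
    - [342,-169,40]
    - [342,-169,40]
    - [342,-169,40]
  twist:
    - [0,0,0.396]
    - [0,0,0.396]
    - [0,0,0.396]
    - [0,0,0.396]
    - [0,0,0.396]
    - [0,0,0.396]
    - [0,0,0.396]
    - [0,0,0.396]
  jaw: [-1,-1,-1,-1,-1,-1,-1,-1]

```text
time: 0.9
tcp_pos: [0.4634, -0.2165, 0.1777]
ee_rot: [-179.9, 0.0, 0.1]
wrist_force: [0.1, 0.2, -1.1]
finger_gap: 0.362
```

>>> send_rows:
  slide:
    - [-1,2,40]
    - [-1,2,80]
    - [-1,2,110]
    - [-1,2,125]
    - [-1,2,125]
    - [-1,2,125]
  twist:
    - [0,0,0]
    - [0,0,0]
    - [0,0,0]
    - [0,0,0]
    - [0,0,0]
    - [0,0,0]
  jaw: [-1,-1,-1,-1,-1,-1]

```text
time: 1.5
tcp_pos: [0.4624, -0.2182, 0.0528]
ee_rot: [-179.8, 0.1, 0.1]
wrist_force: [0.2, -0.9, 0.4]
finger_gap: 0.005
```

```bash
python3 - <<'E'
from h import *
s=snap('side','s1.png');t=snap('top','t1.png')
f=lambda im,y,x,h,w,k:cv2.resize(im[y:y+h,x:x+w,::-1],None,fx=k,fy=k,interpolation=cv2.INTER_CUBIC)
cv2.imwrite('pics/c2.png',np.hstack([f(s,120,310,100,100,4),f(t,180,335,100,100,4)]))
o=manip.get_obs();print(o['tcp_pos'],o['wrist_force'],proj('side',o['tcp_pos']))
E
```

```text
[ 0.46308584 -0.21877991  0.05385442] [ 0.43722824 -0.64766537  0.05967106] [[376.33230631 173.61907627]]
```

View pics/c2.png

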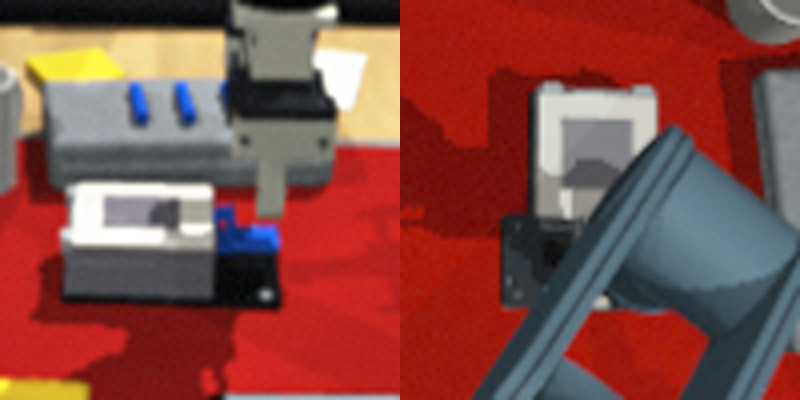

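Tips are over the pad, slightly towards its front, and clear of the hook. I'll shift them 3 mm back and press.

>>> send_rows:
  slide:
    - [2.5,0,5]
    - [2.5,0,10]
    - [2.5,0,15]
    - [2.5,0,18]
    - [2.5,0,21]
    - [2.5,0,24]
    - [2.5,0,24]
    - [2.5,0,24]
  twist:
    - [0,0,0]
    - [0,0,0]
    - [0,0,0]
    - [0,0,0]
    - [0,0,0]
    - [0,0,0]
    - [0,0,0]
    - [0,0,0]
  jaw: [-1,-1,-1,-1,-1,-1,-1,-1]

```text
time: 2.4
tcp_pos: [0.4643, -0.2185, 0.0295]
ee_rot: [-179.9, 0.1, 0.1]
wrist_force: [-6.4, -0.8, 4.4]
finger_gap: 0.005
```

```bash
python3 - <<'E'
from h import *
s=snap('side','s2.png')
cv2.imwrite('pics/c3.png',cv2.resize(s[100:220,300:420,::-1],None,fx=4,fy=4,interpolation=cv2.INTER_CUBIC))
o=manip.get_obs();print(o['tcp_pos'],o['wrist_force'])
E
```

```text
[ 0.46431398 -0.21852748  0.02956499] [-5.31683794 -1.93761247  3.70441897]
```

View pics/c3.png

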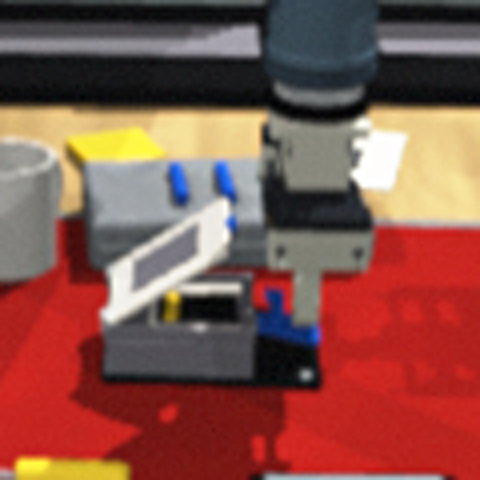

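The lid has been released and was at about 35–40° when the picture was taken, with the battery still lying in the cradle. I'll back away to the front and up, then look again.

>>> send_rows:
  slide:
    - [-3,0,-8]
    - [-15,0,-20]
    - [-30,0,-50]
    - [-30,0,-85]
    - [-30,0,-85]
    - [-30,0,-85]
  twist:
    - [0,0,0]
    - [0,0,0]
    - [0,0,0]
    - [0,0,0]
    - [0,0,0]
    - [0,0,0]
  jaw: [-1,-1,-1,-1,-1,-1]

```text
time: 3.05
tcp_pos: [0.4352, -0.2192, 0.1156]
ee_rot: [-180.0, -0.1, 0.1]
wrist_force: [-0.2, 1.0, -0.1]
finger_gap: 0.003
```

```bash
python3 - <<'E'
from h import *
s=snap('side','s3.png')
cv2.imwrite('pics/c4.png',cv2.resize(s[100:220,300:420,::-1],None,fx=4,fy=4,interpolation=cv2.INTER_CUBIC))
o=manip.get_obs();print(o['tcp_pos'],o['wrist_force'])
hx=.608
for a in(0.7,1.1,1.57,1.92):
  p=proj('side',[[hx-.104*np.cos(a),-.219,.047+.104*np.sin(a)],[hx-.110*np.cos(a),-.219,.047+.110*np.sin(a)]]);print(a,((p-[300,100])*4).round().tolist())
E
```

```text
[ 0.43446526 -0.21858555  0.11455648] [-0.04572542 -0.3903148   0.4279444 ]
0.7 [[222.0, 219.0], [228.0, 215.0]]
1.1 [[179.0, 186.0], [183.0, 180.0]]
1.57 [[115.0, 171.0], [115.0, 163.0]]
1.92 [[66.0, 178.0], [64.0, 171.0]]
```

View pics/c4.png

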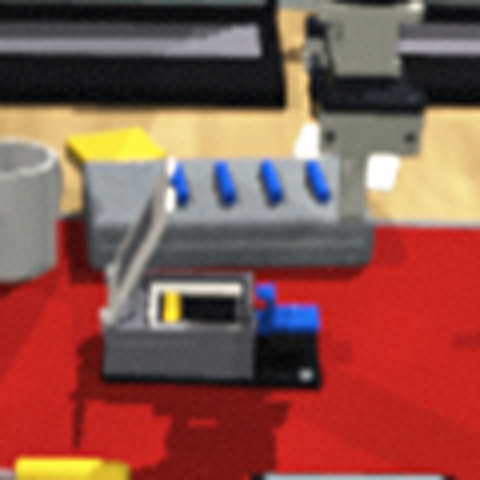

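The lid now stands at about 1.1 rad: its edge is at (172,175) in the crop, where the model puts 1.1 rad. The tab has sprung back and the battery is in place. Next I approach and push the lid with the tips at z ≈ 0.118.

>>> send_rows:
  slide:
    - [30,0,-3]
    - [60,0,-3]
    - [85,0,-3]
    - [100,0,-3]
    - [107,0,-3]
    - [114,0,-3]
    - [121,0,-3]
    - [128,0,-3]
  twist:
    - [0,0,0]
    - [0,0,0]
    - [0,0,0]
    - [0,0,0]
    - [0,0,0]
    - [0,0,0]
    - [0,0,0]
    - [0,0,0]
  jaw: [-1,-1,-1,-1,-1,-1,-1,-1]

```text
time: 3.9
tcp_pos: [0.5623, -0.2184, 0.1172]
ee_rot: [-179.9, 0.1, 0.0]
wrist_force: [-0.3, -1.4, -0.3]
finger_gap: 0.006
```

>>> send_rows:
  slide:
    - [7,0,0]
    - [14,0,0]
    - [20,0,0]
    - [26,0,0]
    - [32,0,0]
    - [37,0,0]
    - [42,0,0]
    - [46,0,0]
  twist:
    - [0,0,0]
    - [0,0,0]
    - [0,0,0]
    - [0,0,0]
    - [0,0,0]
    - [0,0,0]
    - [0,0,0]
    - [0,0,0]
  jaw: [-1,-1,-1,-1,-1,-1,-1,-1]

```text
time: 4.7
tcp_pos: [0.6087, -0.2183, 0.117]
ee_rot: [-179.9, 0.1, 0.0]
wrist_force: [0.2, -0.1, 0.3]
finger_gap: 0.007
```

```bash
python3 - <<'E'
from h import *
s=snap('side','s4.png')
cv2.imwrite('pics/c5.png',cv2.resize(s[100:220,300:420,::-1],None,fx=4,fy=4,interpolation=cv2.INTER_CUBIC))
o=manip.get_obs();print(o['tcp_pos'],o['wrist_force'])
E
```

```text
[ 0.60921546 -0.21835392  0.11703303] [ 0.87128052 -0.33636788 -0.27424868]
```

View pics/c5.png

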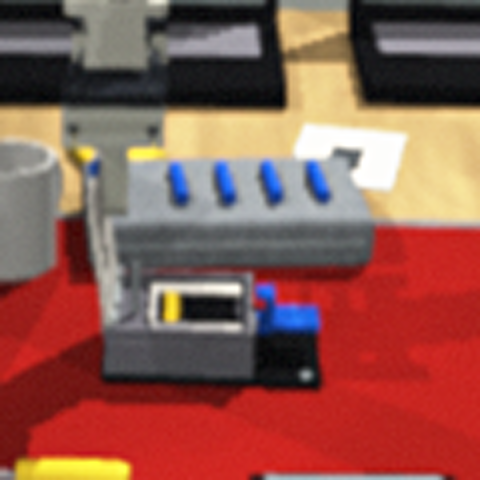

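The lid is past upright, at roughly 1.73 rad with its tongue at (92,165). I'll nudge it a few mm more, then back away.

>>> send_rows:
  slide:
    - [3,0,0]
    - [5,0,0]
    - [5,0,0]
    - [-10,0,0]
    - [-35,0,0]
    - [-70,0,-20]
    - [-110,0,-50]
    - [-150,0,-80]
  twist:
    - [0,0,0]
    - [0,0,0]
    - [0,0,0]
    - [0,0,0]
    - [0,0,0]
    - [0,0,0]
    - [0,0,0]
    - [0,0,0]
  jaw: [-1,-1,-1,-1,-1,-1,-1,-1]

```text
time: 5.55
tcp_pos: [0.4575, -0.2183, 0.1975]
ee_rot: [-179.8, 0.1, 0.1]
wrist_force: [0.6, -0.9, 1.5]
finger_gap: 0.006
```

>>> send_rows:
  slide:
    - [-20,0,-10]
    - [-40,0,-20]
    - [-40,0,-20]
    - [-40,0,-20]
    - [-40,0,-20]
    - [-40,0,-20]
  twist:
    - [0,0,0]
    - [0,0,0]
    - [0,0,0]
    - [0,0,0]
    - [0,0,0]
    - [0,0,0]
  jaw: [-1,-1,-1,-1,-1,-1]

```text
time: 6.15
tcp_pos: [0.418, -0.2182, 0.2169]
ee_rot: [-179.8, 0.2, 0.1]
wrist_force: [0.0, 0.9, -0.4]
finger_gap: 0.006
```

```bash
python3 - <<'E'
from h import *
s=snap('side','s5.png')
cv2.imwrite('pics/c6.png',cv2.resize(s[90:310,220:420,::-1],None,fx=2.7,fy=2.7,interpolation=cv2.INTER_CUBIC))
o=manip.get_obs();print(o['time'],o['tcp_pos'],o['wrist_force'],o['dq'].round(1))
hx=.608
for a in(1.57,1.92):
  print(a,((proj('side',[hx-.107*np.cos(a),-.219,.047+.107*np.sin(a)])-[220,90])*2.7).round())
b0=cv2.imread('pics/side0.png')[:,:,::-1].copy()
for n,l,h in(('blue',(98,110,60),(125,255,255)),('or',(5,140,100),(18,255,255))):
  A=blobs(b0,l,h);B=blobs(s,l,h);print(n,[q[0] for q in B if 200<q[0][0]<420])
E
```

```text
6.2 [ 0.41797273 -0.21812177  0.21684195] [-0.15781831 -0.17134746  0.91975749] [-0.  -0.  -0.  -0.   0.1  0. ]
1.57 [[294. 140.]]
1.92 [[260. 145.]]
blue [[344.2, 145.5], [355.9, 145.4], [367.4, 145.1], [378.9, 144.9], [370.7, 179.0], [255.3, 249.7]]
or [[317.5, 214.4], [386.9, 262.7], [264.8, 270.3], [268.3, 281.8], [261.2, 294.4]]
```

View pics/c6.png

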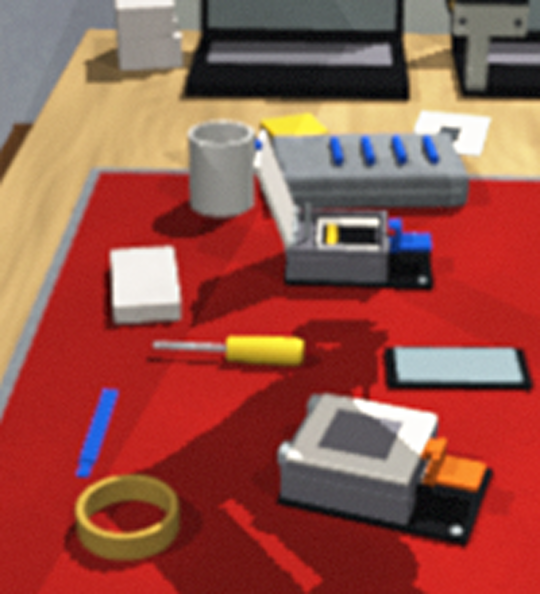

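The lid leans fully back: its tongue is at (258,145), where the model puts 1.92 rad at (260,145). The battery is in the cradle, the orange cradle is shut, nothing else has moved, and the arm is clear.

```bash
python3 -c "
from bench import manip
print(manip.job_done())"
```

```text
the job is handed in; nothing more can be done
None
```

The blue cradle's lid is fully open and resting at its stop. I pressed the blue tab with the closed fingertips (about 4 N), the lid sprang to about 1.1 rad, and I pushed it past upright with almost no force. I then backed the arm away and handed the job in at about 6.2 s.

- **Lid:** in the last side picture the tongue is at (258,145), against (260,145) predicted for 1.92 rad.
- **Rest of the bench:** the battery lies in the cradle and the blue tab has sprung back. The orange cradle is shut, and in the side view everything else is where it was. I took no second top view at the end.
- **Arm:** it stood still and clear, and the wrist force was about 1 N or less, around the noise level.
- **One odd reading:** during the press the wrist showed a brief sideways force of about 6 N. It was gone once I backed off, and I put it down to friction on the rocking tab, though I did not confirm that.

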